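Wedge the rocking tool chest

TASK

The red tool chest rocks on the bench because one of its feet has lost its rubber pad. With the fingertips push the wooden wedge, thin end first, under that short foot until it is snug, then press down firmly (about 10 N) on the top of the chest above that foot to feel that it no longer rocks; if it still does, push the wedge further and press again. Slide the wedge along the bench without picking it up, do not drive it so hard that another foot lifts off the bench, do not shove the chest or the other things about, and leave the wedge in place.

Things in the scene. Friction and masses are not known exactly. Their poses are not given: they have to be found in the camera images.
- chest: Red steel tool chest, 224 x 364 mm (own x, y), lid top flat at 145 mm, about 4 kg, loose on the bench. Origin at bench level under its middle; own x points from the drawer front to the back, y to the left seen from the drawers, z up (leans when it rocks). Underside 25 mm above the bench. Carrying handle along y in mid-lid, 130 mm long, 35 mm above the lid; lid corners clear.
- short_foot (a point): Top of the padless bare-steel foot, on its axis, at the chest's underside: chest x -85, y -155, 25 mm above the bench. Round, 28 mm across at the sole (34 mm collar at the top), axis 27 mm inside both chest sides. Its sole hangs 5 to 9 mm above the bench (not known beforehand) while the other three feet stand firm.
- short_corner (a point): Point on the flat lid top straight above the short foot, 145 mm above the bench: press straight down here. Unwedged, 3 to 4 N here rocks the corner down till the foot hits the bench; let go, it returns to level. With the wedge snug it hardly gives. An upward load of some 15 N or more on the short foot would lift another foot.
- foot_near_left: Domed rubber foot 33 mm across at chest x = -85, y = +155 mm; origin in the middle of its sole, on the bench.
- foot_far_right: Domed rubber foot 33 mm across at chest x = +85, y = -155 mm; origin in the middle of its sole, on the bench.
- foot_far_left: Domed rubber foot 33 mm across at chest x = +85, y = +155 mm; origin in the middle of its sole, on the bench.
- wedge: Light hardwood wedge lying on the bench outside the chest's short-foot end, thin end within 15 deg of the chest's own +y, its line up to 55 mm beside the short foot; 140 mm long (own x), 42 mm wide (own y), 60 g, centre of mass 53 mm from the thick end. Origin in the middle of its underside. Its top slopes evenly from 19 mm high at the thick end (own x = -70) to 3 mm at the thin end (own x = +70). Friction holds it where it is left (coefficient about 0.6).
- wedge_thick_end (a point): Middle of the wedge's flat upright end face, 42 mm wide and 19 mm high, where it is pushed.
- wedge_tip (a point): Middle of the thin end, on the bench.
- wrench: Steel wrench, 200 mm long, lying on the bench on the far side of the wedge, roughly parallel to it and 125 to 190 mm from it between centre lines; leave alone. Origin under its middle.
- jar: Glass jar with red cap, 68 mm across, 75 mm high, standing left of the chest; leave alone. Origin under its middle.
- oil_can: Yellow oil can with brass spout, 72 mm across, 150 mm high, standing left of the chest; leave alone. Origin under its middle.
Things that resemble listed ones, but are neither listed nor needed, are in the scene too. There is more than one size of the wedge; the job needs the largest.

How it is judged:
By the outcome, as a careful person would: the job done as asked, in the order asked, and still so for the second after the job is handed in, with the robot touching nothing.
It also fails if it takes over 72 s, if anything falls off the work surface, if the arm or the gripper's body presses on something with over 40 N, if the wrist force passes 120 N, or if a joint passes its speed limit or range.

ROBOT

A 6-joint arm with a two-finger parallel gripper is mounted at the origin on the work surface. World frame = base frame: x ahead of the robot, y to its left, z up, the work surface at z = 0. Lengths are in m, angles in rad, forces in N, time in s.
With the tool pointing down it reaches from about 0.225 to 0.875 m from the base axis. Payload 3.4 kg.
Tool frame: the origin (TCP) lies at the very end of the fingers, on their centre line; the grasp point (between the pads) lies 19 mm behind it; z points along the fingers, y is the direction in which the jaws open and shut (so a half turn about z gives the same grasp; the last joint's range is limited). The gripper opens to 85 mm and grips with 20 to 120 N. Pads are 22 mm wide; open, the fingers measure 114 mm over their backs; the gripper's body (76 mm by 85 mm) begins 54 mm behind the grasp point. The pads swing forward as they close: fully open they stand 13 mm farther back than shut.
Start: joints at [1.076, 0.276, 1.505, -0, 1.361, -0.121], TCP at [0.21, 0.535, 0.231] pointing down, gripper open.
Joint ranges: [-2.89, 2.89], [-0.75, 2.08], [0.22, 2.7], [-1.18, 4.32], [0.11, 2.71], [-2.7, 2.7]. Speed limits (rad/s): [2.57, 2.57, 3.14, 3.14, 3.14, 3.14].

INTERFACE

Orientations are given as a unit quaternion [w, x, y, z].
In Python, from rig import get_state, get_image, calibration, sign_off gives the robot as it stands. The module is installed in compiled form; this text tells all that it offers.
- The arm moves only by the tool drive_tool, never from a script. Its argument "targets" is one flat list of numbers, 7 for each row, row after row: the turn, a rotation vector about the tool's x, y, z in degrees, then the shift along the tool's x, y, z in mm, then the opening, from 0 (shut) to 1 (fully open). In form: [wx, wy, wz, tx, ty, tz, fingers, wx, wy, wz, tx, ty, tz, fingers, ...]. A call has 1 to 12 rows; each row shifts and turns the commanded pose from where the row before left it, along the tool's axes as they then stand; what a row does not reach is not made up. A row lasts 1/8 s, in which the tool goes at most 62.5 mm and 10.7 degrees, less where a joint would pass 70% of its speed; a pose out of reach is approached as far as the arm can. A call is refused whole if a number of a shift passes 62.5 or a number of a turn 10.7, either way. A call with a gripper value outside its range is refused whole. The fingers move at their own pace and stop on an object; "grip_force" is the grip in N (left out, the last holds). Time passes only in rows, so rows that do not move let the fingers close. It gives the time, the measured TCP pose, the force and the opening at its end, in the units of the state.
- get_state(): the state, without advancing time (a new reading comes with each control period).
- get_image(name): name is "side" or "top"; returns the picture (420x560x3 uint8, red, green, blue); there is no depth.
- calibration(name): a dict with "mtx" (3x3 intrinsics, pixels), "distortion" ([k1, k2, p1, p2, k3] as OpenCV has them; the pictures are not rectified), "world_to_cam" (4x4, takes a point from world to camera coordinates). Camera axes: x right, y down, z forward; pixel columns grow to the right and rows downward; lengths in m; the calibration is good to about 2 mm. A picture is of the moment at which its call begins. calibration takes no time and is no camera call.
- sign_off(): hands the job in, once; it reports no verdict.
The state is a dict: "clock": time; "qpos": joint angles; "qd": joint speeds; "effort": joint torques, N m; "position": TCP position; "ee_rot": TCP orientation; "contact_force": force on the tool from outside, world axes, zero at the start; "moment": the same for the moment, N m; "width": finger opening in m.
Only numpy, scipy, OpenCV 4.12 (cv2) and the standard library are available. Lean on these libraries where they do the work, as an engineer would, in place of code of your own. Each camera call takes 0.05 s, during which the arm holds its last target.

## Working session

There is one attempt and no reset: what is moved stays moved. The work goes in short steps, Python scripts to look and compute and a tool call to move; the robot and the scene stay as the last step left them, time stands still between calls to the robot, and variables do not carry over. Pictures are saved under pics/ and viewed, and the job is handed in when it is done.

Besides the shell and the picture viewer there is one more tool, called after ">>>" as name(argument=value, ...) on one line, values as JSON. drive_tool: Moves the arm, as the interface text tells. Its arguments: {"type":"object","properties":{"targets":{"type":"array"},"grip_force":{"type":"number"}},"required":["targets"]}

```bash
mkdir -p pics
cat > h.py <<'E'
import numpy as np, cv2
from rig import get_state, get_image, calibration
def grab(n,f):
    im=get_image(n); cv2.imwrite('pics/'+f,im[:,:,::-1]); return im
def ray(n,px):
    c=calibration(n); K=np.array(c['mtx'],float); d=np.array(c['distortion'],float); T=np.array(c['world_to_cam'],float)
    p=cv2.undistortPoints(np.array(px,float).reshape(-1,1,2),K,d).reshape(-1,2)
    R=T[:3,:3]; o=-R.T@T[:3,3]
    return o,np.c_[p,np.ones(len(p))]@R
def onplane(n,px,z):
    o,v=ray(n,px); z=np.broadcast_to(z,(len(v),)); return o+v*((z-o[2])/v[:,2])[:,None]
def proj(n,P):
    c=calibration(n); T=np.array(c['world_to_cam'],float)
    r=cv2.Rodrigues(T[:3,:3])[0]
    return cv2.projectPoints(np.array(P,float).reshape(-1,3),r,T[:3,3],np.array(c['mtx'],float),np.array(c['distortion'],float))[0].reshape(-1,2)
E
python3 - <<'E'
from h import *
grab('top','t0.png');grab('side','s0.png')
s=get_state();print(s)
for n in('top','side'):
    print(ray(n,[[280,210]]))
E
```

```text
{'clock': 0.1, 'qpos': array([ 1.07598695e+00,  2.76547745e-01,  1.50602999e+00, -5.44596177e-06,
        1.36069883e+00, -1.21032023e-01]), 'qd': array([ 0.00107515, -0.00250755, -0.00511072,  0.00170789,  0.00109939,
       -0.00110469]), 'effort': array([ 1.69121136e-03, -4.17701304e+01, -2.46405923e+01, -1.11443064e-04,
        5.79466025e-03,  4.87779323e-05]), 'position': array([0.20974652, 0.5348636 , 0.23050774]), 'ee_rot': array([-2.52640488e-04,  1.85802029e-01,  9.82586839e-01, -8.03161366e-04]), 'contact_force': array([ 0.00447502,  0.1829694 , -0.33247506]), 'moment': array([ 0.05195357, -0.02690547,  0.00181844]), 'width': 0.08542134714002035}
(array([0.46511272, 0.06143507, 1.20535077]), array([[ 0.0849136 ,  0.02804223, -0.99615737]]))
(array([0.57841081, 0.35818053, 0.95965152]), array([[-0.04484361, -0.32994913, -0.94301368]]))
```

View pics/t0.png

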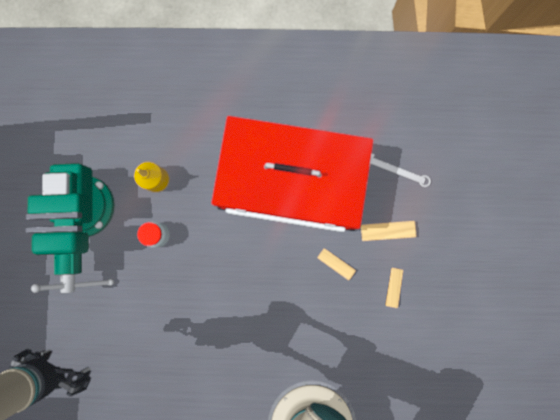

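View pics/s0.png

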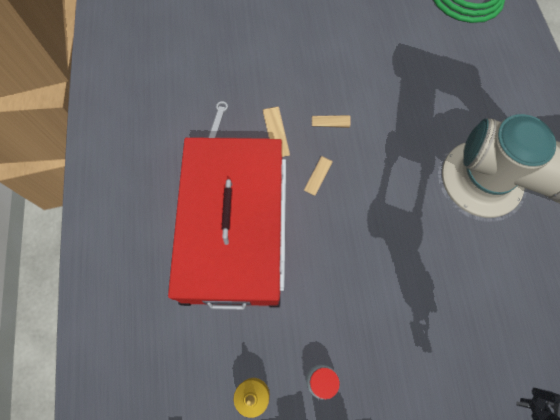

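Top view: the red chest spans about (215–372, 117–230), with the drawer strip facing the robot, so the short foot is at the lower-right corner near (358,228). Wedge candidates are A (388,231), the largest and in line with the corner, B (336,264) and C (395,288). The wrench is at (400,171). Next I measure them and check A in a close crop.

Run:
```python
from h import *
t=cv2.imread('pics/t0.png'); s=cv2.imread('pics/s0.png')
for n,im in(('top',t),('side',s)):
    hsv=cv2.cvtColor(im,cv2.COLOR_BGR2HSV)
    m=cv2.inRange(hsv,(10,50,110),(28,200,255))
    cs,_=cv2.findContours(m,0,2)
    for c in cs:
        a=cv2.contourArea(c)
        if 150<a<3000:
            r=cv2.minAreaRect(c); b=cv2.boxPoints(r)
            P=onplane(n,b,0.008)
            print(n,np.round(r[0]),a,'box',np.round(b,1).tolist(),np.round(P[:,:2],3).tolist(),np.round([np.linalg.norm(P[0]-P[1]),np.linalg.norm(P[1]-P[2])],3))
    m=cv2.inRange(hsv,(0,200,120),(6,255,255))|cv2.inRange(hsv,(174,200,120),(180,255,255))
    cs,_=cv2.findContours(m,0,2); c=max(cs,key=cv2.contourArea)
    ap=cv2.approxPolyDP(c,6,True).reshape(-1,2)
    print(n,'chest',ap.tolist(),np.round(onplane(n,ap,0.145)[:,:2],3).tolist())
    r=cv2.minAreaRect(c);b=cv2.boxPoints(r);P=onplane(n,b,.145);print(np.round(P[:,:2],3).tolist(),[np.linalg.norm(P[0]-P[1]),np.linalg.norm(P[1]-P[2])])
a=cv2.resize(t[190:310,310:440],None,fx=3.6,fy=3.6,interpolation=cv2.INTER_CUBIC)
b=cv2.resize(s[90:200,255:365],None,fx=3,fy=3.9,interpolation=cv2.INTER_CUBIC)
h=min(a.shape[0],b.shape[0])
cv2.imwrite('pics/c0.png',np.hstack([a[:h],b[:h]]))
```

```text
top [394. 287.] 464.0 box [[384.3999938964844, 305.70001220703125], [390.79998779296875, 267.0], [404.1000061035156, 269.20001220703125], [397.70001220703125, 307.8999938964844]] [[0.318, -0.187], [0.42, -0.204], [0.415, -0.24], [0.312, -0.223]] [0.104 0.036]
top [336. 264.] 464.5 box [[316.29998779296875, 257.3999938964844], [323.70001220703125, 247.0], [356.20001220703125, 270.1000061035156], [348.79998779296875, 280.5]] [[0.442, -0.005], [0.47, -0.024], [0.41, -0.112], [0.382, -0.092]] [0.034 0.106]
top [388. 230.] 868.5 box [[360.29998779296875, 223.89999389648438], [415.1000061035156, 220.0], [416.3999938964844, 237.0], [361.5, 241.0]] [[0.534, -0.122], [0.547, -0.27], [0.501, -0.273], [0.488, -0.125]] [0.149 0.046]
top [151. 176.] 805.5 box [[129.60000610351562, 184.1999969482422], [138.60000610351562, 157.1999969482422], [172.8000030517578, 168.60000610351562], [163.8000030517578, 195.60000610351562]] [[0.63, 0.508], [0.705, 0.487], [0.675, 0.391], [0.6, 0.412]] [0.078 0.101]
top chest [[228, 117], [214, 204], [359, 226], [371, 140], [363, 148], [357, 137]] [[0.781, 0.223], [0
[... 799 characters left out ...]
.318, -0.185], [0.419, -0.198]] [0.103 0.037]
side [276. 132.] 589.5 box [[261.6000061035156, 109.30000305175781], [278.1000061035156, 105.30000305175781], [289.8999938964844, 154.8000030517578], [273.3999938964844, 158.6999969482422]] [[0.546, -0.269], [0.5, -0.276], [0.489, -0.123], [0.533, -0.117]] [0.047 0.154]
side [67. 33.] 514.0 box [[57.099998474121094, 65.19999694824219], [62.20000076293945, -1.100000023841858], [76.0999984741211, 0.0], [71.0, 66.30000305175781]] [[1.119, -0.497], [1.123, -0.756], [1.078, -0.744], [1.078, -0.487]] [0.259 0.046]
side chest [[200, 300]] [[0.721, 0.241]]
[[0.721, 0.241], [0.721, 0.241], [0.721, 0.241], [0.721, 0.241]] [np.float64(0.0), np.float64(0.0)]
```

View pics/c0.png

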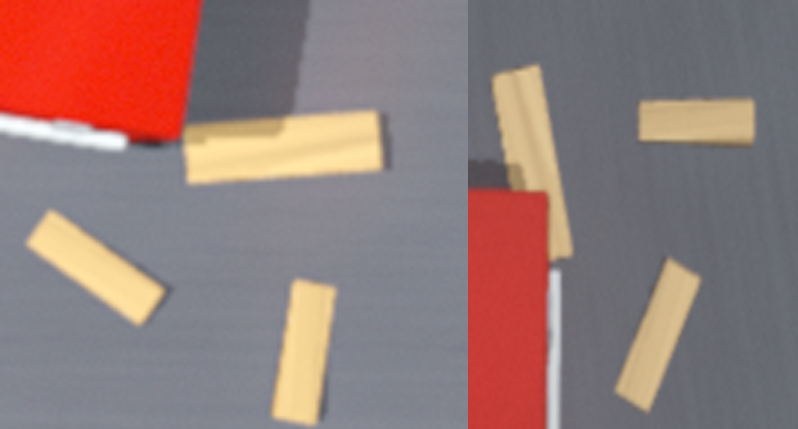

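Crop: A, lying beside the chest corner, measures about 149×46 mm including its visible sides. B and C measure about 105×35 mm, so A is the wedge. Next I compute both poses in each other's frame.

```bash
cat >> h.py <<'E'
CC=np.array([.648,.064]); YAW=-8.2
def wedge(n,im):
    hsv=cv2.cvtColor(im[:,:,::-1].copy(),cv2.COLOR_BGR2HSV)
    m=cv2.inRange(hsv,(10,45,60),(28,200,255))
    cs,_=cv2.findContours(m,0,2)
    best=None
    for c in cs:
        if cv2.contourArea(c)<300: continue
        b=cv2.boxPoints(cv2.minAreaRect(c)); P=onplane(n,b,.008)[:,:2]
        L=max(np.linalg.norm(P[0]-P[1]),np.linalg.norm(P[1]-P[2]))
        ce=P.mean(0)
        if abs(ce[0]-.52)<.09 and -.33<ce[1]<-.10 and L>.12 or (abs(ce[0]-.53)<.05 and -.33<ce[1]<-.13): best=b
    b=best; z=np.where(onplane(n,b,.008)[:,1]<onplane(n,b,.008)[:,1].mean(),.019,.003)
    return onplane(n,b,z)[:,:2],b
def tochest(P):
    a=np.radians(YAW);R=np.array([[np.cos(a),-np.sin(a)],[np.sin(a),np.cos(a)]])
    return (np.atleast_2d(P)[:,:2]-CC)@R
def fromchest(P):
    a=np.radians(YAW);R=np.array([[np.cos(a),-np.sin(a)],[np.sin(a),np.cos(a)]])
    return CC+np.atleast_2d(P)@R.T
E
python3 - <<'E'
from h import *
for n,f in(('top','t0.png'),('side','s0.png')):
    im=cv2.imread('pics/'+f)[:,:,::-1].copy()
    P,b=wedge(n,im); i=np.argsort(P[:,1]); th=P[i[:2]].mean(0); tp=P[i[2:]].mean(0)
    d=tp-th; print(n,np.round(P,4).tolist(),'thick',th,'tip',tp,np.linalg.norm(d),'head',np.degrees(np.arctan2(d[1],d[0])), tochest(np.array([th,tp])))
    hsv=cv2.cvtColor(im[:,:,::-1].copy(),cv2.COLOR_BGR2HSV)
    m=cv2.inRange(hsv,(0,180,100),(8,255,255))|cv2.inRange(hsv,(170,180,100),(180,255,255))
    m=cv2.morphologyEx(m,cv2.MORPH_CLOSE,np.ones((25,25)))
    cs,_=cv2.findContours(m,0,2); c=max(cs,key=cv2.contourArea)
    h=cv2.convexHull(c); 
    q=cv2.approxPolyDP(h,8,True).reshape(-1,2); W=onplane(n,q,.145)[:,:2]
    print(q.tolist(),np.round(W,4).tolist(),W.mean(0))
lid=fromchest([[-.112,-.182],[-.112,.182],[.112,.182],[.112,-.182]])
for n in('top','side'): print(n,proj(n,np.c_[lid,np.full(4,.145)]).round(1).tolist())
print('foot',fromchest([[-.085,-.155]]))
E
```

```text
top [[0.5344, -0.1221], [0.5469, -0.2669], [0.5008, -0.27], [0.4879, -0.1258]] thick [ 0.52385496 -0.2684462 ] tip [ 0.51117786 -0.12393709] 0.1450640923366472 head 95.01345235385439 [[-0.07545937 -0.34675402]
 [-0.10861804 -0.20553046]]
[[227, 118], [370, 139], [359, 227], [212, 203]] [[0.7786, 0.2258], [0.7326, -0.1233], [0.5185, -0.0978], [0.5692, 0.2549]] [0.64973338 0.06488727]
side [[0.5466, -0.2622], [0.5005, -0.2687], [0.488, -0.1253], [0.5327, -0.1195]] thick [ 0.52355302 -0.26545168] tip [ 0.51034576 -0.12238137] 0.14367861200488433 head 95.27420242465699 [[-0.07618532 -0.34383318]
 [-0.10966352 -0.20410933]]
[[278, 140], [276, 303], [170, 297], [185, 140]] [[0.5232, -0.0938], [0.5718, 0.2651], [0.7797, 0.228], [0.7323, -0.1205]] [0.65173092 0.06970117]
top [[360.0, 230.1], [209.8, 205.5], [226.1, 115.5], [373.6, 139.0]]
side [[282.9, 136.9], [280.1, 299.9], [167.4, 297.4], [184.5, 135.6]]
foot [[ 0.54176154 -0.07729186]]
```

>>> drive_tool(targets=[0, 0, 0, -40, -46, 0, 0, 0, 0, 0, -40, -46, 0, 0, 0, 0, 0, -40, -46, 0, 0, 0, 0, 0, -40, -46, 0, 0, 0, 0, 0, -40, -46, 0, 0, 0, 0, 0, -40, -46, 0, 0, 0, 0, 0, -40, -46, 0, 0, 0, 0, 0, -40, -46, 0, 0, 0, 0, 0, -40, -46, 0, 0, 0, 0, 0, -40, -46, 0, 0, 0, 0, 0, -40, -46, 0, 0, 0, 0, 0, -40, -46, 0, 0], grip_force=20)

```text
clock: 1.6
position: [0.4554, -0.1558, 0.2311]
ee_rot: [-0.0, 0.186, 0.983, 0.0]
contact_force: [1.6, 0.7, 0.3]
width: -0.0002
```

>>> drive_tool(targets=[0, 0, 10, 0, 0, 10, 0, 0, 0, 10, 0, 0, 10, 0, 0, 0, 10, 0, 0, 10, 0, 0, 0, 10, 0, 0, 10, 0, 0, 0, 10, 0, 0, 10, 0, 0, 0, 10, 0, 0, 10, 0, 0, 0, 8.6, 0, 0, 10, 0, 0, 0, 0, 0, 0, 0, 0])

```text
clock: 2.6
position: [0.4544, -0.1534, 0.1603]
ee_rot: [-0.001, 0.707, 0.708, -0.0]
contact_force: [-0.4, -0.7, -0.9]
width: -0.0001
```

>>> drive_tool(targets=[0, 0, 0, -3, 3, 45, 0, 0, 0, 0, -3, 3, 45, 0, 0, 0, 0, -3, 4, 35, 0, 0, 0, 0, 0, 0, 20, 0, 0, 0, 0, 0, 0, 6, 0, 0, 0, 0, 0, 0, 6, 0, 0, 0, 0, 0, 0, 0, 0])

```text
clock: 3.48
position: [0.4657, -0.163, 0.0047]
ee_rot: [0.0, 0.707, 0.707, 0.0]
contact_force: [0.3, -0.0, -0.1]
width: 0.0004
```

Run:
```python
from h import *
s=get_state();print(s['clock'],s['position'],s['contact_force'])
t=grab('top','t1.png');s=grab('side','s1.png')
a=cv2.resize(t[190:310,310:440],None,fx=3,fy=3,interpolation=2)
b=cv2.resize(s[90:210,255:365],None,fx=3,fy=3,interpolation=2)
cv2.imwrite('pics/c1.png',np.hstack([a,b])[:,:,::-1])
```

```text
3.475 [ 0.46565348 -0.16297882  0.00473819] [ 0.34295851 -0.02496439 -0.05232937]
```

View pics/c1.png

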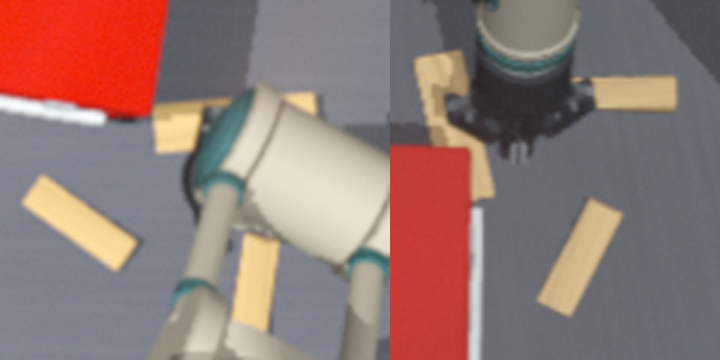

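>>> drive_tool(targets=[0, 0, 0, 0, 4, 2, 0, 0, 0, 0, 0, 4, 0, 0, 0, 0, 0, 0, 4, 0, 0, 0, 0, 0, 0, 4, 0, 0, 0, 0, 0, 0, 4, 0, 0, 0, 0, 0, 0, 4, 0, 0, 0, 0, 0, 0, 4, 0, 0, 0, 0, 0, 0, 0, 0, 0])

```text
clock: 4.58
position: [0.4938, -0.1629, 0.0023]
ee_rot: [0.0, 0.707, 0.707, 0.0]
contact_force: [0.7, -0.1, 0.2]
width: -0.0002
```

Run:
```python
from h import *
s=get_state();print(s['clock'],s['position'],s['contact_force'])
s=grab('side','s2.png');t=grab('top','t2.png')
a=cv2.resize(t[190:310,310:440],None,fx=3,fy=3,interpolation=2)
b=cv2.resize(s[90:210,255:365],None,fx=3,fy=3,interpolation=2)
cv2.imwrite('pics/c2.png',np.hstack([a,b])[:,:,::-1])
```

```text
4.575 [ 0.49375258 -0.16290907  0.00228477] [ 0.72236888 -0.11409138  0.17973704]
```

View pics/c2.png

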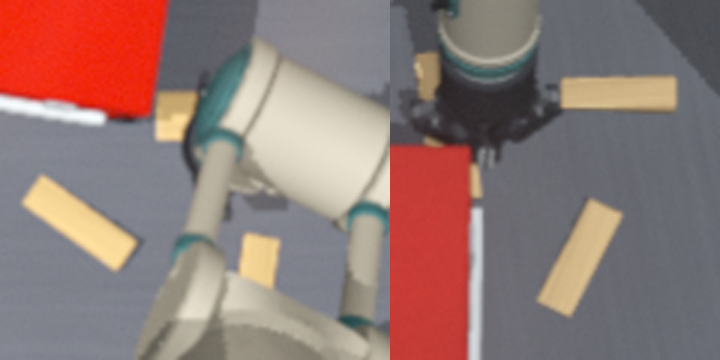

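>>> drive_tool(targets=[0, 0, 0, 0, 4, 0, 0, 0, 0, 0, 0, 4, 0, 0, 0, 0, 0, 0, 3, 0, 0, 0, 0, 0, 0, 0, 0, 0, 0, 0, 0, 0, -10, 0, 0, 0, 0, 0, 0, -30, 0, 0, 0, 0, 0, 0, -50, 0, 0, 0, 0, 0, 0, -50, 0, 0, 0, 0, 0, 0, -50, 0, 0, 0, 0, 0, 0, 0, -30, 0])

```text
clock: 5.92
position: [0.3065, -0.1584, 0.0305]
ee_rot: [-0.006, 0.708, 0.706, -0.001]
contact_force: [1.1, -0.8, 1.1]
width: -0.0001
```

Run:
```python
from h import *
s=get_state();print(s['clock'],s['position'],s['contact_force'])
s=grab('side','s3.png');t=grab('top','t3.png')
a=cv2.resize(t[190:310,310:440],None,fx=3,fy=3,interpolation=2)
b=cv2.resize(s[90:210,255:365],None,fx=3,fy=3,interpolation=2)
cv2.imwrite('pics/c3.png',np.hstack([a,b])[:,:,::-1])
```

```text
5.925 [ 0.3065418  -0.15838     0.03051386] [ 1.14559299 -0.76415949  1.11807577]
```

View pics/c3.png

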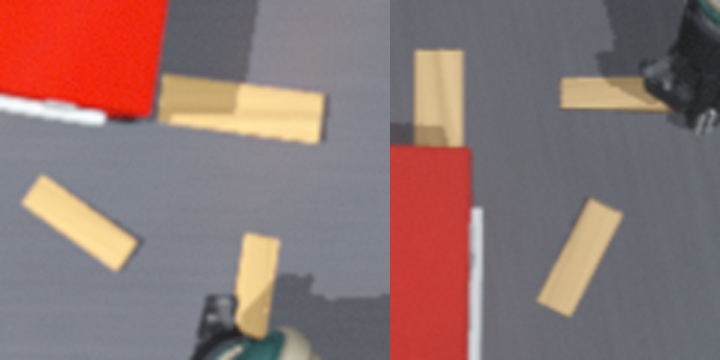

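```bash
sed -i 's/CC=.*; YAW/CC=np.array([.650,.066]); YAW/' h.py
cat > m.py <<'E'
from h import *
import sys
for n,f in zip(('top','side'),sys.argv[1:]):
    im=cv2.imread('pics/'+f)[:,:,::-1].copy()
    try:
        P,b=wedge(n,im)
    except Exception as e: print(n,e); continue
    i=np.argsort(P[:,1]); th=P[i[:2]].mean(0); tp=P[i[2:]].mean(0)
    d=tp-th; print(n,'thick',th.round(4),'tip',tp.round(4),np.linalg.norm(d).round(3),'head',np.degrees(np.arctan2(d[1],d[0])).round(1),'chest mm', (1000*tochest(np.array([th,tp]))).round(1).tolist())
E
python3 m.py t3.png s3.png
```

```text
top thick [ 0.5218 -0.2722] tip [ 0.5404 -0.1277] 0.146 head 82.7 chest mm [[-78.7, -353.1], [-80.9, -207.4]]
side thick [ 0.5205 -0.269 ] tip [ 0.5312 -0.1808] 0.089 head 83.1 chest mm [[-80.4, -350.0], [-82.3, -261.2]]
```

Crop after the first push: the wedge now lies alongside the chest edge line, heading 82.8° against the chest's 81.8°. Its line is at chest x ≈ −80 against the −85 wanted. The other small wedges have not moved. Now I go round behind the thick end.

>>> drive_tool(targets=[0, 0, 0, 0, 0, -40, 0.2, 0, 0, 0, -20, 10, -30, 0.2, 0, 0, 0, -35, 40, 0, 0.2, 0, 0, 0, -35, 45, 0, 0.2, 0, 0, 0, -35, 50, 0, 0.2, 0, 0, 4, -12, 50, 0, 0.2, 0, 0, 3.2, 0, 10, 0, 0.2, 0, 0, 0, 0, 0, 0, 0.2, 0, 0, 0, 0, 0, 0, 0.2])

```text
clock: 7.15
position: [0.5181, -0.2999, 0.1016]
ee_rot: [-0.001, 0.75, 0.662, -0.0]
contact_force: [0.1, -1.0, 0.4]
width: 0.017
```

>>> drive_tool(targets=[0, 0, 0, 0, 0, 40, 0.2, 0, 0, 0, 0, 0, 35, 0.2, 0, 0, 0, 0, 0, 15, 0.2, 0, 0, 0, 0, 0, 7, 0.2, 0, 0, 0, 0, 0, 0, 0.2])

```text
clock: 7.78
position: [0.5194, -0.3008, 0.0058]
ee_rot: [0.0, 0.75, 0.661, 0.0]
contact_force: [0.5, -0.2, -0.2]
width: 0.0172
```

Run:
```python
from h import *
s=get_state();print(s['clock'],s['position'],s['contact_force'],s['width'])
s=grab('side','s4.png');t=grab('top','t4.png')
a=cv2.resize(t[170:290,310:440],None,fx=3,fy=3,interpolation=2)
b=cv2.resize(s[70:190,235:345],None,fx=3,fy=3,interpolation=2)
cv2.imwrite('pics/c4.png',np.hstack([a,b])[:,:,::-1])
```

```text
7.775 [ 0.51943278 -0.30084942  0.00577413] [ 0.49230323 -0.24460791 -0.20758367] 0.01721793784560554
```

View pics/c4.png

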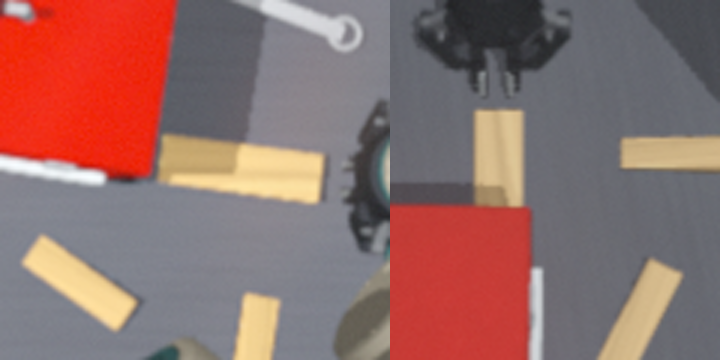

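>>> drive_tool(targets=[0, 0, 0, 6, 0, 1.5, 0.2, 0, 0, 0, 6, 0, 0, 0.2, 0, 0, 0, 4, 0, 0, 0.2, 0, 0, 0, 4, -0.3, 0, 0.2, 0, 0, 0, 4, -0.5, 0, 0.2, 0, 0, 0, 4, -0.5, 0, 0.2, 0, 0, 0, 4, -0.5, 0, 0.2, 0, 0, 0, 4, -0.5, 0, 0.2, 0, 0, 0, 4, -0.5, 0, 0.2, 0, 0, 0, 4, -0.5, 0, 0.2, 0, 0, 0, 4, -0.5, 0, 0.2, 0, 0, 0, 0, 0, 0, 0.2])

```text
clock: 9.38
position: [0.5212, -0.2518, 0.0036]
ee_rot: [-0.0, 0.75, 0.661, 0.0]
contact_force: [0.4, 0.2, 0.5]
width: 0.0168
```

```bash
python3 - <<'E'
from h import *
s=get_state();print(s['clock'],s['position'],s['contact_force'],s['width'])
s=grab('side','s5.png');t=grab('top','t5.png')
a=cv2.resize(t[170:290,310:440],None,fx=3,fy=3,interpolation=2)
b=cv2.resize(s[70:190,235:345],None,fx=3,fy=3,interpolation=2)
cv2.imwrite('pics/c5.png',np.hstack([a,b])[:,:,::-1])
E
python3 m.py t5.png s5.png
```

```text
9.375 [ 0.52123179 -0.25180228  0.00363575] [0.43259426 0.23811539 0.49392596] 0.01682547929137519
top thick [ 0.5212 -0.2446] tip [ 0.54   -0.1112] 0.135 head 82.0 chest mm [[-83.1, -325.8], [-83.6, -191.1]]
side thick [ 0.5212 -0.2407] tip [ 0.5286 -0.1805] 0.061 head 83.0 chest mm [[-83.8, -321.9], [-85.0, -261.3]]
```

View pics/c5.png

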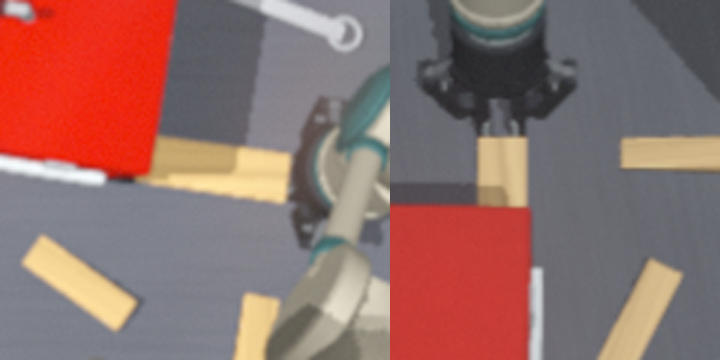

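>>> drive_tool(targets=[0, 0, 0, 4, 0, 0, 0.2, 0, 0, 0, 4, 0, 0, 0.2, 0, 0, 0, 4, 0, 0, 0.2, 0, 0, 0, 4, 0, 0, 0.2, 0, 0, 0, 3, 0, 0, 0.2, 0, 0, 0, 3, 0, 0, 0.2, 0, 0, 0, 3, 0, 0, 0.2, 0, 0, 0, 2, 0, 0, 0.2, 0, 0, 0, 0, 0, 0, 0.2])

```text
clock: 10.6
position: [0.5249, -0.2254, 0.0038]
ee_rot: [-0.0, 0.75, 0.661, 0.0]
contact_force: [0.7, 0.9, 0.9]
width: 0.0173
```

>>> drive_tool(targets=[0, 0, 0, 2, 0, 0, 0.2, 0, 0, 0, 2, 0, 0, 0.2, 0, 0, 0, 0, 0, 0, 0.2])

```text
clock: 10.98
position: [0.5254, -0.2215, 0.0038]
ee_rot: [-0.0, 0.75, 0.661, 0.0]
contact_force: [-0.2, 1.1, -0.5]
width: 0.0172
```

>>> drive_tool(targets=[0, 0, 0, 2, 0, 0, 0.2, 0, 0, 0, 2, 0, 0, 0.2, 0, 0, 0, 0, 0, 0, 0.2])

```text
clock: 11.35
position: [0.5258, -0.2174, 0.0038]
ee_rot: [-0.0, 0.75, 0.661, 0.0]
contact_force: [-0.2, 0.7, -0.2]
width: 0.0168
```

>>> drive_tool(targets=[0, 0, 0, 2, 0, 0, 0.2, 0, 0, 0, 2, 0, 0, 0.2, 0, 0, 0, 0, 0, 0, 0.2])

```text
clock: 11.72
position: [0.5265, -0.2142, 0.0039]
ee_rot: [0.0, 0.75, 0.661, -0.0]
contact_force: [-0.3, -3.8, -0.5]
width: 0.0173
```

>>> drive_tool(targets=[0, 0, 0, 2, 0, 0, 0.2, 0, 0, 0, 1, 0, 0, 0.2, 0, 0, 0, 0, 0, 0, 0.2])

```text
clock: 12.1
position: [0.5271, -0.2124, 0.004]
ee_rot: [0.001, 0.75, 0.662, -0.001]
contact_force: [-0.8, -6.1, -0.6]
width: 0.017
```

>>> drive_tool(targets=[0, 0, 0, 2, 0, 0, 0.2, 0, 0, 0, 1, 0, 0, 0.2, 0, 0, 0, 0, 0, 0, 0.2])

```text
clock: 12.48
position: [0.5277, -0.2108, 0.0042]
ee_rot: [0.002, 0.75, 0.662, -0.001]
contact_force: [-0.9, -10.7, -1.8]
width: 0.017
```

Pushing force rose at once from about 0 to 10.7 N over the last 6 mm or so of command, so the wedge has met the foot. I stop here, back off, and look.

>>> drive_tool(targets=[0, 0, 0, -5, 0, 0, 0.2, 0, 0, 0, -15, 0, 0, 0.2, 0, 0, 0, -20, 0, 0, 0.2, 0, 0, 0, -20, 0, -40, 0, 0, 0, 0, 0, 0, -60, 0, 0, 0, 0, 0, 0, -60, 0, 0, 0, 0, 0, 0, -40, 0, 0, 0, 0, 0, 0, 0, 0])

```text
clock: 13.48
position: [0.5213, -0.2696, 0.208]
ee_rot: [0.004, 0.75, 0.661, 0.001]
contact_force: [0.8, -0.9, -0.6]
width: 0.0001
```

```bash
python3 - <<'E'
from h import *
s=get_state();print(s['clock'],s['position'],s['contact_force'],s['width'])
s=grab('side','s6.png');t=grab('top','t6.png')
a=cv2.resize(t[110:290,200:440],None,fx=1.8,fy=2,interpolation=2)
b=cv2.resize(s[80:320,160:345],None,fx=1.8,fy=1.5,interpolation=2)
cv2.imwrite('pics/c6.png',np.hstack([a,b])[:,:,::-1])
E
python3 m.py t6.png s6.png
python3 -c "
from h import *
print(fromchest([[-.085,-.155]]))"
```

```text
13.475 [ 0.52130838 -0.26961305  0.20795678] [ 0.8185146  -0.8961548  -0.58938509] 7.628440225539005e-05
top thick [ 0.5272 -0.2026] tip [ 0.5398 -0.111 ] 0.092 head 82.2 chest mm [[-83.2, -283.4], [-83.8, -190.9]]
side cannot reshape array of size 1 into shape (1,2)
[[ 0.54376154 -0.07529186]]
```

View pics/c6.png

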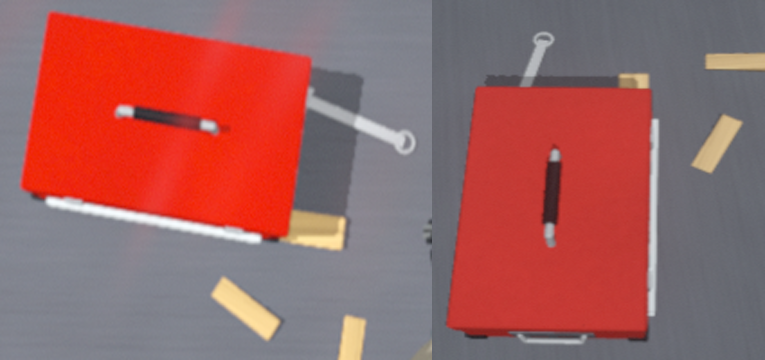

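>>> drive_tool(targets=[0, 0, 0, 50, 0, 0, 0, 0, 0, 0, 50, 0, 0, 0, 0, 0, 0, 50, 0, 0, 0, 0, 0, 0, 30, 0, 0, 0, 0, 0, 0, 14, 0, 10, 0, 0, 0, 0, 1, -2, 25, 0, 0, 0, 0, 0, 0, 15, 0, 0, 0, 0, 0, 0, 0, 0])

```text
clock: 14.58
position: [0.5408, -0.0741, 0.1516]
ee_rot: [-0.002, 0.751, 0.661, -0.001]
contact_force: [-0.2, 0.5, 0.8]
width: 0.0004
```

>>> drive_tool(targets=[0, 0, 0, 0, 2.5, 2, 0, 0, 0, 0, 0, 0, 2, 0, 0, 0, 0, 0, 0, 1, 0, 0, 0, 0, 0, 0, 0, 0])

```text
clock: 15.08
position: [0.5446, -0.074, 0.149]
ee_rot: [0.0, 0.75, 0.661, 0.0]
contact_force: [-0.5, 0.1, -0.2]
width: 0.0003
```

>>> drive_tool(targets=[0, 0, 0, 0, 0, 1, 0, 0, 0, 0, 0, 0, 0, 0])

```text
clock: 15.32
position: [0.5445, -0.0739, 0.1478]
ee_rot: [-0.0, 0.75, 0.661, 0.0]
contact_force: [0.6, -0.4, 0.0]
width: 0.0
```

>>> drive_tool(targets=[0, 0, 0, 0, 0, 1, 0, 0, 0, 0, 0, 0, 1, 0, 0, 0, 0, 0, 0, 0, 0])

```text
clock: 15.7
position: [0.5445, -0.0739, 0.1457]
ee_rot: [-0.0, 0.75, 0.661, -0.0]
contact_force: [0.5, 0.2, -0.3]
width: -0.0001
```

>>> drive_tool(targets=[0, 0, 0, 0, 0, 1, 0, 0, 0, 0, 0, 0, 0, 0])

```text
clock: 15.95
position: [0.5446, -0.0739, 0.1447]
ee_rot: [-0.0, 0.75, 0.661, 0.0]
contact_force: [-0.5, 0.0, -0.2]
width: -0.0001
```

>>> drive_tool(targets=[0, 0, 0, 0, 0, 1, 0, 0, 0, 0, 0, 0, 0, 0])

```text
clock: 16.2
position: [0.5446, -0.0739, 0.1446]
ee_rot: [0.0, 0.75, 0.661, 0.0]
contact_force: [-1.3, -0.1, 5.0]
width: 0.0001
```

>>> drive_tool(targets=[0, 0, 0, 0, 0, 0.8, 0, 0, 0, 0, 0, 0, 0, 0])

```text
clock: 16.45
position: [0.5447, -0.074, 0.1446]
ee_rot: [0.0, 0.75, 0.661, 0.0]
contact_force: [-2.0, 0.5, 8.5]
width: -0.0002
```

>>> drive_tool(targets=[0, 0, 0, 0, 0, 0.5, 0, 0, 0, 0, 0, 0, 0, 0, 0, 0, 0, 0, 0, 0, 0, 0, 0, 0, 0, 0, 0, 0])

```text
clock: 16.95
position: [0.5446, -0.074, 0.1445]
ee_rot: [0.001, 0.75, 0.661, 0.0]
contact_force: [-2.9, 0.3, 11.5]
width: 0.0001
```

The lid gave only about 0.2 mm from first contact up to 11.5 N, so it is firm. I lift off and check.

>>> drive_tool(targets=[0, 0, 0, 0, 0, -3, 0, 0, 0, 0, 0, 0, -10, 0, 0, 0, 0, 0, 0, -40, 0, 0, 0, 0, 0, 0, -30, 0, 0, 0, 0, -50, 0, 0, 0, 0, 0, 0, -50, 0, 0, 0, 0, 0, 0, -50, 0, 0, 0, 0, 0, 0, -50, 0, 0, 0, 0, 0, 0, 0, 0, 0])

```text
schema error: expected a multiple of 7 numbers
```

```bash
python3 - <<'E'
from h import *
s=get_state();print(s['clock'],s['position'],s['contact_force'])
s=grab('side','s7.png');t=grab('top','t7.png')
a=cv2.resize(t[110:290,200:440],None,fx=1.8,fy=2,interpolation=2)
b=cv2.resize(s[80:320,160:345],None,fx=1.8,fy=1.5,interpolation=2)
cv2.imwrite('pics/c7.png',np.hstack([a,b])[:,:,::-1])
for n,fs in(('top',('t0','t6','t7')),('side',('s0','s6','s7'))):
  for f in fs:
    hsv=cv2.cvtColor(cv2.imread('pics/%s.png'%f),cv2.COLOR_BGR2HSV)
    m=cv2.inRange(hsv,(0,180,100),(8,255,255))|cv2.inRange(hsv,(170,180,100),(180,255,255))
    m=cv2.morphologyEx(m,cv2.MORPH_CLOSE,np.ones((25,25)))
    c=max(cv2.findContours(m,0,2)[0],key=cv2.contourArea); r=cv2.minAreaRect(c)
    print(f,np.round(r[0],1),np.round(r[1],1),round(r[2],2))
E
python3 m.py t7.png
```

```text
16.95 [ 0.54461502 -0.07398653  0.14452096] [-2.90942171  0.2584163  11.46235265]
t0 [292.4 172.7] [150.   92.2] 9.16
t6 [292.4 172.6] [149.9  92.4] 9.16
t7 [291.8 172.4] [149.1  92. ] 8.97
s0 [224.7 220.9] [109.1 165.3] 0.95
s6 [224.6 220.9] [109.1 165.2] 0.84
s7 [224.6 221. ] [109.1 165.1] 0.86
top cannot reshape array of size 1 into shape (1,2)
```

View pics/c7.png

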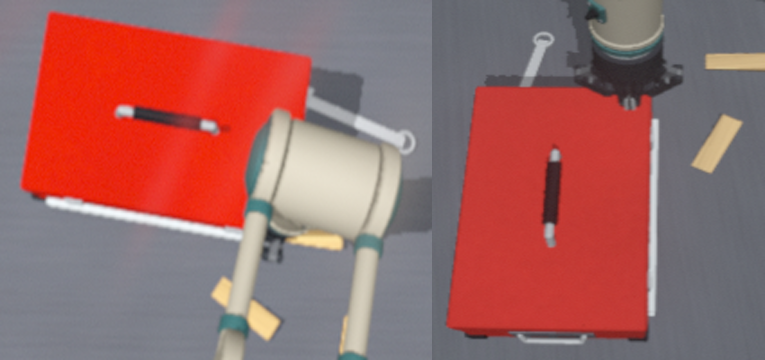

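The lift-off call was refused because I miscounted the numbers, so the tool is still pressing at the corner as shown. I resend it.

>>> drive_tool(targets=[0, 0, 0, 0, 0, -3, 0, 0, 0, 0, 0, 0, -10, 0, 0, 0, 0, 0, 0, -40, 0, 0, 0, 0, 0, 0, -30, 0, 0, 0, 0, -50, 0, 0, 0, 0, 0, 0, -50, 0, 0, 0, 0, 0, 0, -50, 0, 0, 0, 0, 0, 0, -50, 0, 0, 0, 0, 0, 0, 0, 0, 0, 0])

```text
clock: 18.18
position: [0.5191, -0.276, 0.2253]
ee_rot: [0.0, 0.752, 0.66, -0.0]
contact_force: [-0.3, 0.3, 0.1]
width: -0.0002
```

```bash
python3 - <<'E'
from h import *
s=get_state();print(s['clock'],s['position'],s['contact_force'])
s=grab('side','s8.png');t=grab('top','t8.png')
a=cv2.resize(t[110:290,200:440],None,fx=1.8,fy=2,interpolation=2)
b=cv2.resize(s[80:320,160:345],None,fx=1.8,fy=1.5,interpolation=2)
cv2.imwrite('pics/c8.png',np.hstack([a,b])[:,:,::-1])
for n,fs in(('top',('t0','t8')),('side',('s0','s8'))):
  for f in fs:
    hsv=cv2.cvtColor(cv2.imread('pics/%s.png'%f),cv2.COLOR_BGR2HSV)
    m=cv2.inRange(hsv,(0,180,100),(8,255,255))|cv2.inRange(hsv,(170,180,100),(180,255,255))
    m=cv2.morphologyEx(m,cv2.MORPH_CLOSE,np.ones((25,25)))
    c=max(cv2.findContours(m,0,2)[0],key=cv2.contourArea); r=cv2.minAreaRect(c)
    print(f,np.round(r[0],1),np.round(r[1],1),round(r[2],2))
E
python3 m.py t6.png;python3 m.py t8.png
```

```text
18.175 [ 0.51906367 -0.27600293  0.22527296] [-0.31809141  0.26005257  0.14572288]
t0 [292.4 172.7] [150.   92.2] 9.16
t8 [292.4 172.6] [149.9  92.3] 9.16
s0 [224.7 220.9] [109.1 165.3] 0.95
s8 [224.6 220.9] [109.1 165.2] 0.86
top thick [ 0.5272 -0.2026] tip [ 0.5398 -0.111 ] 0.092 head 82.2 chest mm [[-83.2, -283.4], [-83.8, -190.9]]
top thick [ 0.5272 -0.203 ] tip [ 0.5398 -0.111 ] 0.093 head 82.2 chest mm [[-83.2, -283.7], [-83.8, -190.9]]
```

View pics/c8.png

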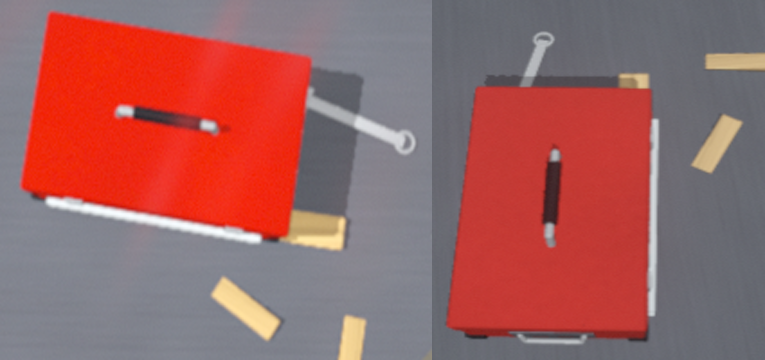

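The chest is unmoved (within 0.1 px). The wedge is in place under the lower-right corner, thick end near (345,232) in the crop, and the arm is clear. I hand in the job.

```bash
python3 -c "
from rig import sign_off;print(sign_off())"
```

```text
the job is handed in; nothing more can be done
None
```

I slid the largest wedge, thin end first, under the chest's short foot until it was snug. I then pressed on the lid above that foot, and it no longer rocks.

- **Wedge:** I first pushed its side with the shut fingertips to turn it into line, then drove the thick end with two fingers, never gripping or lifting it. It ended about 1–2 mm off the foot's line. The push force rose from about 0 to 10.7 N as it met the foot, and I stopped there. The last steps outran the slow-and-check pace I wanted, because I sent three without reading the force in between.
- **Press test:** About 11.5 N straight down, 2 mm or less from the point above the foot, made the lid give only about 0.2 mm. First contact was at 144.7 mm, about the nominal lid height of 145 mm. That suggests the wedge had not raised that corner, but I did not check the other feet directly.
- **Last look:** The chest's outline is within 0.1 px of where it started. The wedge moved no more than about 0.3 mm after the press, and in the views I checked the small wedges and wrench looked undisturbed. I did not check the jar and oil can again, but the arm only worked on the other side of the chest.
- **What went wrong:** One lift-off call was refused for a miscounted number, so the press simply held until I resent it. The side camera could not measure the wedge at the end because the chest hid most of it, so the final position comes from the top view only.

I handed the job in at about 18 s of the 72 s allowed, with the arm clear of everything.

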